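# Gauge a mill roll at its mark

### The job

Gently lay the upright steel mill roll on its side in the V-cradle, its two journals in the two Vs, and let go of it without dropping it. Then take the plunger gauge out of its stand and, holding it upright, press its tip lightly on the very top of the roll at the dark line turned round the barrel, until the sprung plunger is pushed in about 5 mm, roughly half of its travel. Finish holding it there: do not let go of the gauge or put it down.

Things in the scene. Friction and masses are not known exactly. Their poses are not given: they have to be found in the camera images.
- roll: the spare mill roll, plain steel, loose, about 0.35 kg, 90 mm long in all: a barrel 36 mm in diameter and 50 mm long with a journal 24 mm in diameter and 20 mm long at each end. At the start it stands upright on one journal on its pedestal. Origin: centre of the end face it stands on; its z axis runs along the roll's axis, to the other end (up at the start). Barrel from 20 to 70 mm along z
- roll_mid (a point): the middle of the roll, on its axis, 45 mm from either end: the place to grip the barrel
- roll_mark (a point): the point on the roll's axis, 57 mm along its z from the origin (12 mm from the middle), inside the dark line 2 mm wide turned round the barrel. The spot to gauge is on the line, 18 mm (the barrel's radius) straight above this point once the roll lies in the cradle; either end may point either way
- pedestal: fixed wooden block 50 x 50 x 100 mm (x, y, z) with a cork top, on which the roll stands at the start; origin: centre of the underside. Pot and bottles next to it are up to 120 mm high; the torch stand further right is 210 mm high
- cradle: fixed cradle for the roll: a pedestal 60 x 96 mm (x, y), its top plate 65 mm above the cabinet top, with two aluminium V-posts 10 mm thick on it, at y = -37 and +37 mm, 64 mm clear between them, tops of the Vs 111 mm above the cabinet top. Each V has 90 degrees and is open upwards, about 34 mm wide at the top. Origin: centre of the underside; z up; y along the line from V to V, the direction in which the roll's axis must lie
- cradle_axis (a point): the point midway between the two Vs, 110 mm above the cabinet top, where the middle of the roll comes to lie (the roll can lie up to 7 mm off it along the cradle's y). The room's wall stands close beyond the cabinet's left end (+y), within reach of a wrist that leans that way
- gauge_stand: fixed upright block 46 x 52 x 70 mm (x, y, z) with a hole of 16 mm down its middle, more than 50 mm deep, in which the gauge stands; origin: centre of the underside
- gauge: the hand gauge, loose, 0.17 kg: an upright flat case 20 x 36 x 64 mm (x, y, z) with a small display on its -x face and a stud 6 mm high on its top; below the case a stem 12 mm in diameter and 18 mm long, and below that the plunger with a ball tip of 8 mm. The case sits on the stand's top, stem and plunger hang in the hole. Origin: centre of the case's underside; z up, along the plunger. Grip it by the two narrow sides, across its y (36 mm)
- gauge_tip (a point): the lowest point of the ball tip, on the gauge's z axis, 32 mm below the gauge's origin when the plunger is fully out
- gauge_plunger (a joint): how far the plunger is pushed in, m: 0 fully out, 0.012 fully in. The spring pushes back with 1 N at the first touch, rising evenly to 4 N at the full 12 mm
Not all that is in view belongs to the job. Leave any yellow look-alike of the gauge alone.

How it is judged:
By the outcome, as a careful person would: the job done as asked, in the order asked, and still so for the second after the job is handed in, while the arm keeps its last pose, push and grip.
It also fails if it takes over 64 s, if anything falls off the work surface, if the arm or the gripper's body presses on something with over 40 N, if the wrist force passes 120 N, or if a joint passes its speed limit or range.

### The arm

A 6-joint arm with a two-finger parallel gripper is mounted at the origin on a cart in front of the work surface, level with it; the furniture and walls round the work are solid. World frame = base frame: x ahead of the robot, y to its left, z up, the work surface at z = 0. Lengths are in m, angles in rad, forces in N, time in s.
With the tool pointing down it reaches from about 0.2 to 0.875 m from the base axis. Payload 3.4 kg.
Tool frame: the origin (TCP) lies between the finger pads; the fingertips stand 22 mm ahead of it and the grasp point (between the pads) lies 3 mm ahead of it; z points along the fingers, y is the line along which they close (so a half turn about z gives the same grasp; the last joint's range is limited). The gripper opens to 94 mm and grips with 3 to 60 N. Pads are 16 mm wide; open, the fingers measure 119 mm over their backs; the gripper's body (75 mm by 177 mm) begins 78 mm behind the grasp point.
Start: joints at [1.142, 0.276, 1.505, -0, 1.361, -0.121], TCP at [0.174, 0.548, 0.227] pointing down, gripper open.
Joint ranges: [-2.89, 2.89], [-0.75, 2.08], [0.22, 2.7], [-1.18, 4.32], [0.11, 2.71], [-2.7, 2.7]. Speed limits (rad/s): [2.57, 2.57, 3.14, 3.14, 3.14, 3.14].

### API

Orientations are given as a rotation vector (axis times angle).
In Python, from rig import manip gives the robot as it stands.
- The arm moves only by the tool arm_command, never from a script. Its argument "motion" is a list of rows, each a list of 6 numbers: the shift along the world's x, y, z as a fraction of full scale, then the turn, a rotation vector about the world's x, y, z as a fraction of full scale. In form: [[x, y, z, ax, ay, az], ...]. A call has 1 to 10 rows; each row shifts and turns the commanded pose from where the row before left it; what a row does not reach is not made up. Full scale, the value 1, is 0.4 m for a shift and pi/2 rad for a turn. A row lasts 1/12 s, in which the tool goes at most 41.7 mm and 7.16 degrees, less where a joint would pass 70% of its speed; a pose out of reach is approached as far as the arm can. A call with a number of a shift or a turn outside -1 to 1 is refused whole. A call with a gripper value outside its range is refused whole. "claw" is the opening, from 0 (shut) to 1 (fully open), set as the call begins (left out, the last holds). The fingers move at their own pace and stop on an object; the grip force is fixed at half the most. Time passes only in rows, so rows that do not move let the fingers close. It gives the time, the measured TCP pose, the force, the opening and the grip force at its end, in the units of the state.
- manip.sense(): the state, without advancing time (a new reading comes with each control period).
- manip.snapshot(name): name is "side" or "top" or "wrist"; returns a dict with "image" (480x640x3 uint8, blue, green, red), "mtx" (3x3 intrinsics, pixels), "D" ([k1, k2, p1, p2, k3] as OpenCV has them; the pictures are not rectified), "camera_from_world" (4x4, takes a point from world to camera coordinates). Camera axes: x right, y down, z forward; pixel columns grow to the right and rows downward; lengths in m; the calibration is good to about 2 mm. A picture is of the moment at which its call begins. There is no depth.
- manip.finish_job(): hands the job in; it is judged then, once.
The state is a dict: "t": time; "joint_positions": joint angles; "qvel": joint speeds; "effort": joint torques, N m; "tool_pos": TCP position; "orientation": TCP orientation; "ft_force": force on the tool from outside, world axes, zero at the start; "moment": the same for the moment, N m; "grip_width": opening from 0.0 (shut) to 1.0 (fully open); "grasp_force": force on a finger pad.
Only numpy, scipy, OpenCV 4.12 (cv2) and the standard library are available. Lean on these libraries where they do the work, as an engineer would, in place of code of your own. Each camera call takes 0.05 s, during which the arm holds its last target. There are 200 camera calls.

## Working session

There is one attempt and no reset: what is moved stays moved. The work goes in short steps, Python scripts to look and compute and a tool call to move; the robot and the scene stay as the last step left them, time stands still between calls to the robot, and variables do not carry over. Pictures are saved under pics/ and viewed, at most 10 in all, crops included, and the job is handed in when it is done.

Besides the shell and the picture viewer there is one more tool, called after ">>>" as a command line: name --pt "numbers of a row" for each row, then --argument value for the rest. arm_command: Moves the arm, as the interface text tells. Shift numbers are shares of 0.4 m and turn numbers shares of pi/2 rad, none past 1 either way. Its arguments: {"type":"object","properties":{"motion":{"type":"array"},"claw":{"type":"number"}},"required":["motion"]}

```bash
mkdir -p pics; ls
python3 - <<'E'
from rig import manip
import cv2,numpy as np,pickle
s=manip.sense(); print({k:np.round(v,4).tolist() for k,v in s.items()})
d={}
for n in("side","top","wrist"):
    c=manip.snapshot(n); d[n]=c; cv2.imwrite(f"pics/{n}0.png",c["image"])
    print(n,np.round(np.linalg.inv(c["camera_from_world"]),3).tolist(),np.round(c["mtx"],1).tolist(),c["D"])
pickle.dump(d,open("c0.pkl","wb"))
E
```

```text
pics
{'t': 0.0, 'joint_positions': [1.142, 0.2766, 1.5061, 0.0, 1.3607, -0.121], 'qvel': [0.0021, -0.001, 0.0001, -0.0011, 0.0016, -0.0012], 'effort': [0.0014, -40.4589, -23.7233, 0.0702, 0.0345, -0.0001], 'tool_pos': [0.174, 0.5475, 0.2266], 'orientation': [-0.4814, -3.104, 0.0027], 'ft_force': [-0.4971, -0.2027, -0.3143], 'moment': [-0.0011, 0.005, -0.0267], 'grasp_force': 0.0, 'grip_width': 1.0033}
side [[0.815, -0.338, 0.47, -0.043], [-0.579, -0.461, 0.672, -0.781], [-0.01, -0.82, -0.572, 0.731], [0.0, 0.0, 0.0, 1.0]] [[463.7, 0.0, 315.1], [0.0, 463.7, 238.0], [0.0, 0.0, 1.0]] [-0.0194814  0.         0.         0.         0.       ]
top [[0.001, -0.998, 0.067, 0.388], [-1.0, -0.0, 0.013, -0.019], [-0.013, -0.067, -0.998, 1.342], [0.0, 0.0, 0.0, 1.0]] [[444.2, 0.0, 317.3], [0.0, 444.2, 233.5], [0.0, 0.0, 1.0]] [-0.03405406  0.          0.          0.          0.        ]
wrist [[0.304, 0.923, 0.236, 0.105], [0.953, -0.294, -0.076, 0.57], [-0.001, 0.248, -0.969, 0.383], [0.0, 0.0, 0.0, 1.0]] [[371.1, 0.0, 321.8], [0.0, 371.1, 241.8], [0.0, 0.0, 1.0]] [-0.07764704  0.          0.          0.          0.        ]
```

View pics/side0.png

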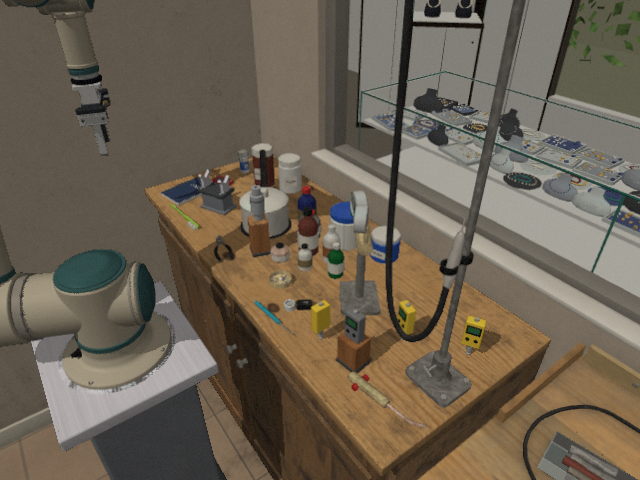

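View pics/top0.png

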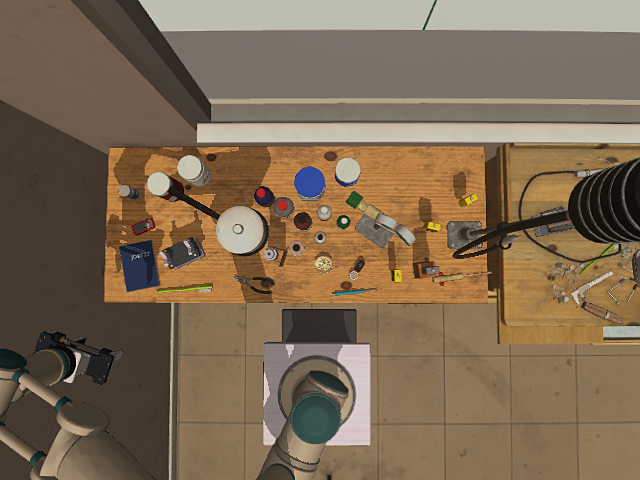

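```bash
cat > u.py <<'E'
import cv2,numpy as np,pickle
def mosaic(out,items,k=4):
    # items: (img,u0,v0) 100x75 windows
    P=[]
    for im,u0,v0 in items:
        c=cv2.resize(im[v0:v0+75,u0:u0+100],None,fx=k,fy=k,interpolation=cv2.INTER_CUBIC)
        for t in range(0,100,10):
            if (u0+t)%10==0 or 1:
                cv2.line(c,(t*k,0),(t*k,5 if t%50 else 12),(0,255,255),1)
        for t in range(0,75,10): cv2.line(c,(0,t*k),(5 if t%50 else 12,t*k),(0,255,255),1)
        cv2.putText(c,f"{u0},{v0}",(14,14),0,.45,(0,255,0),1); P.append(c)
    cv2.imwrite(out,np.vstack([np.hstack(P[:2]),np.hstack(P[2:])]))
def proj(c,p):
    T=c["camera_from_world"]; r,_=cv2.Rodrigues(T[:3,:3])
    return cv2.projectPoints(np.float64(p).reshape(-1,3),r,T[:3,3],c["mtx"],np.float64(c["D"]))[0][:,0]
def ray(c,uv):
    n=cv2.undistortPoints(np.float64(uv).reshape(-1,1,2),c["mtx"],np.float64(c["D"]))[:,0]
    T=np.linalg.inv(c["camera_from_world"])
    return T[:3,3],np.c_[n,np.ones(len(n))]@T[:3,:3].T
def onz(c,uv,z):
    o,d=ray(c,uv); return o+d*((z-o[2])/d[:,2])[:,None]
E
python3 -c "
from u import *
d=pickle.load(open('c0.pkl','rb')); s=d['side']['image'];t=d['top']['image']
mosaic('pics/m1.png',[(s,190,165),(t,150,225),(s,310,300),(t,390,230)])
mosaic('pics/m2.png',[(s,215,180),(t,230,215),(s,310,300),(t,390,230)])"
```

```text
(no output)
```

View pics/m1.png

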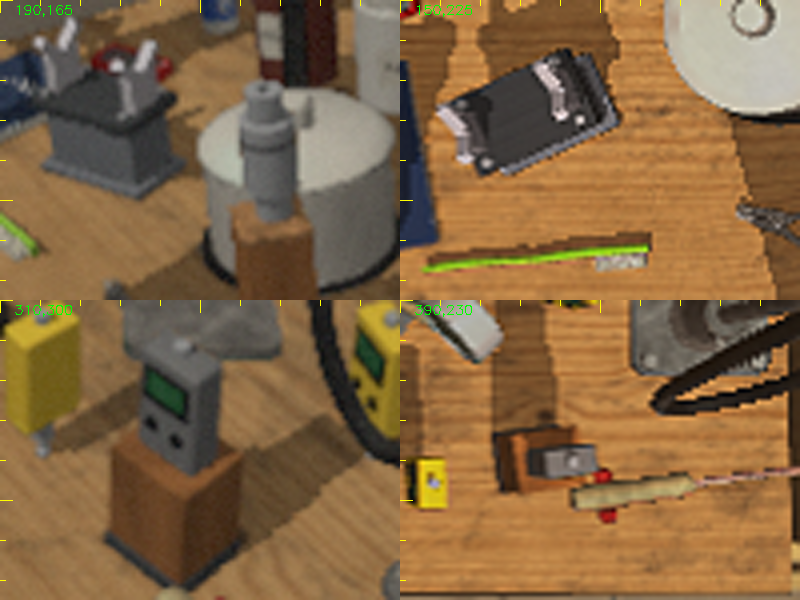

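View pics/wrist0.png

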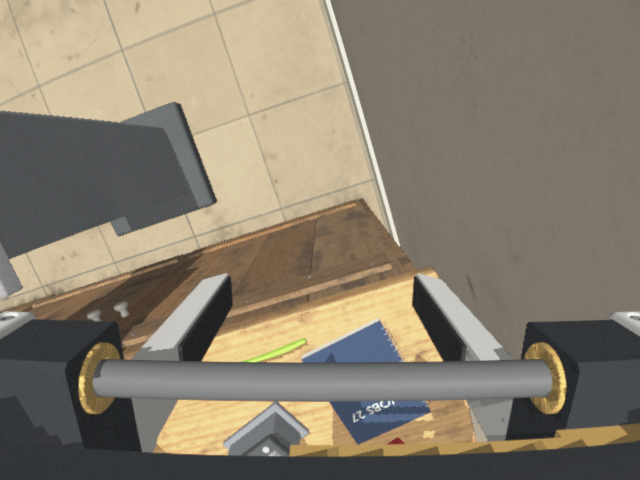

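```bash
cat >> u.py <<'E'
def cyl(r,z,n=24): 
    a=np.linspace(0,2*np.pi,n); return np.c_[r*np.cos(a),r*np.sin(a),0*a+z]
def box(x,y,z0,z1): 
    q=[(-x,-y),(x,-y),(x,y),(-x,y),(-x,-y)]
    return [np.array([(a,b,z) for a,b in q])/[2,2,1] for z in(z0,z1)]
def place(curves,x,y,z,yaw):
    c,s=np.cos(yaw),np.sin(yaw); R=np.array([[c,-s,0],[s,c,0],[0,0,1]])
    return [k@R.T+[x,y,z] for k in curves]
ROLL=[cyl(.012,.09),cyl(.018,.07),cyl(.018,.057),cyl(.018,.02),cyl(.012,0)]
PED=box(.05,.05,0,.1)
CRA=box(.06,.096,.065,.065)[:1]+[np.array([(x,s*y,z) for x,z in((-.017,.111),(0,.094),(.017,.111))]) for s in(-1,1) for y in (.032,.042)]
GAU=box(.02,.036,0,.064)+[cyl(.003,.07,9)]
STA=box(.046,.052,0,.07)
def overlay(cam,curves,u0,v0,w,h,k,col=(0,0,255)):
    c=cv2.resize(cam["image"][v0:v0+h,u0:u0+w],None,fx=k,fy=k,interpolation=cv2.INTER_CUBIC)
    for q in curves:
        p=(proj(cam,q)-[u0,v0]+.5)*k
        cv2.polylines(c,[np.int32(p)],False,col,1)
    for t in range(0,w,10): cv2.line(c,(t*k,0),(t*k,6),(0,255,255),1)
    for t in range(0,h,10): cv2.line(c,(0,t*k),(6,t*k),(0,255,255),1)
    cv2.putText(c,f"{u0},{v0}",(14,14),0,.45,(0,255,0),1)
    return c
E
python3 - <<'E'
from u import *
d=pickle.load(open('c0.pkl','rb')); S,T=d['side'],d['top']
print(onz(S,[[256.2,187]],.19),onz(T,[[270,254]],.19))
p=onz(T,[[165,257.5],[188.7,246]],.111);print(p,p.mean(0))
print(onz(T,[[171.2,268.2],[160,250.7],[191.7,237.5]],.065))
print(onz(S,[[206.2,175],[222.7,179]],.111))
# gauge stud: side (355.5,311.5), top (433,270)
print(onz(S,[[356,311.5]],.14),onz(T,[[433,270.3]],.14))
E
```

```text
[[0.41203214 0.11705241 0.19      ]] [[0.41276594 0.11868348 0.19      ]]
[[0.40425703 0.42196056 0.111     ]
 [0.43643678 0.35578464 0.111     ]] [0.4203469 0.3888726 0.111    ]
[[0.37401113 0.41959967 0.065     ]
 [0.42450858 0.45357403 0.065     ]
 [0.46288034 0.3615106  0.065     ]]
[[0.39654334 0.39965934 0.111     ]
 [0.4243625  0.34774582 0.111     ]]
[[ 0.36789638 -0.3198753   0.14      ]] [[ 0.37014971 -0.31523047  0.14      ]]
```

Run:
```python
from u import *
d=pickle.load(open('c0.pkl','rb')); S,T=d['side'],d['top']
cr=place(CRA,.419,.390,0,np.radians(25)); ro=place(ROLL,.4125,.118,.1,0); ga=place(GAU,.369,-.3175,.07,0)
P=[overlay(S,cr,192,165,50,50,5),overlay(S,ro,232,182,50,50,5),overlay(S,ga,330,305,50,50,5),
   overlay(T,cr,155,230,50,50,5),overlay(T,ro,250,230,50,50,5),overlay(T,ga,410,245,50,50,5)]
cv2.imwrite('pics/o1.png',np.vstack([np.hstack(P[:3]),np.hstack(P[3:])]))
```

```text
(no output)
```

View pics/o1.png

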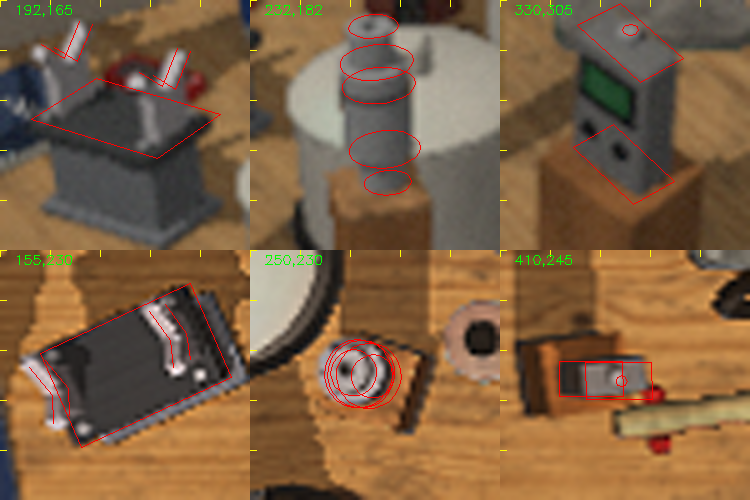

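```bash
cat >> u.py <<'E'
from scipy.spatial.transform import Rotation as Ro
def tool(psi,beta):
    """tool z in cradle-y plane: down tilted by beta (deg) towards d=-y_cradle; tool y=(cos psi,sin psi)"""
    p=np.radians(psi); b=np.radians(beta); d=np.array([np.sin(p),-np.cos(p),0])
    z=np.array([0,0,-1])*np.cos(b)+d*np.sin(b); y=np.array([np.cos(p),np.sin(p),0]); 
    return Ro.from_matrix(np.c_[np.cross(y,z),y,z])
def step(pos,R):
    from rig import manip
    s=manip.sense(); R0=Ro.from_rotvec(s["orientation"])
    dp=(np.array(pos)-s["tool_pos"]); w=(R*R0.inv()).as_rotvec()
    print("dp u",np.round(dp/.4,4),"rot u",np.round(w/(np.pi/2),4),"rows>=",round(max(np.linalg.norm(dp)/.0417,np.degrees(np.linalg.norm(w))/7.16),1),
      "q",np.round(s["joint_positions"],2),"f",np.round(s["ft_force"],1),"t",round(s["t"],2))
E
python3 - <<'E'
from u import *
step([.30,.33,.32],tool(25,0))
E
```

```text
dp u [ 0.3149 -0.5441  0.2329] rot u [ 0.0006 -0.0006 -0.5263] rows>= 6.6 q [ 1.14  0.28  1.51 -0.    1.36 -0.12] f [ 0.5  0.3 -0.5] t 0.15
```

>>> arm_command --pt "0.0315 -0.054 0.023 0 0 -0.0527" --pt "0.0315 -0.054 0.023 0 0 -0.0527" --pt "0.0315 -0.054 0.023 0 0 -0.0527" --pt "0.0315 -0.054 0.023 0 0 -0.0527" --pt "0.0315 -0.054 0.023 0 0 -0.0527" --pt "0.0315 -0.054 0.023 0 0 -0.0527" --pt "0.0315 -0.054 0.023 0 0 -0.0527" --pt "0.0315 -0.054 0.023 0 0 -0.0527" --pt "0.0315 -0.054 0.023 0 0 -0.0527" --pt "0.0315 -0.054 0.023 0 0 -0.0527" --claw 0.64

```text
t: 0.98
tool_pos: [0.3004, 0.3308, 0.3197]
orientation: [-1.695, -2.645, 0.0]
ft_force: [-0.2, -0.4, 0.1]
grip_width: 0.638
grasp_force: 0.0
```

Run:
```python
from u import *
R=tool(25,60); tz=R.as_matrix()[:,2]; p=np.array([.4125,.1217,.145]); print(p-.12*tz)
step([.36,.25,.26],R)
```

```text
[0.36858022 0.21588627 0.205     ]
dp u [ 0.1489 -0.2019 -0.1494] rot u [-0.6048 -0.2803  0.003 ] rows>= 8.4 q [ 0.68  0.04  1.58 -0.    1.53  0.25] f [-0.2 -0.4  0.1] t 0.98
```

>>> arm_command --pt "0.0149 -0.0202 -0.0149 -0.0605 -0.028 0" --pt "0.0149 -0.0202 -0.0149 -0.0605 -0.028 0" --pt "0.0149 -0.0202 -0.0149 -0.0605 -0.028 0" --pt "0.0149 -0.0202 -0.0149 -0.0605 -0.028 0" --pt "0.0149 -0.0202 -0.0149 -0.0605 -0.028 0" --pt "0.0149 -0.0202 -0.0149 -0.0605 -0.028 0" --pt "0.0149 -0.0202 -0.0149 -0.0605 -0.028 0" --pt "0.0149 -0.0202 -0.0149 -0.0605 -0.028 0" --pt "0.0149 -0.0202 -0.0149 -0.0605 -0.028 0" --pt "0.0149 -0.0202 -0.0149 -0.0605 -0.028 0"

```text
t: 1.82
tool_pos: [0.36, 0.2517, 0.2598]
orientation: [1.164, 1.826, -0.675]
ft_force: [-0.4, -1.1, -0.7]
grip_width: 0.639
grasp_force: 0.0
```

Run:
```python
from u import *
R=tool(25,60); step([.3686,.2159,.205],R)
```

```text
dp u [ 0.0214 -0.0895 -0.1369] rot u [0.0022 0.0009 0.0003] rows>= 1.6 q [ 1.06  0.41  1.7  -0.8   1.75  0.79] f [-0.4 -1.1 -0.7] t 1.82
```

>>> arm_command --pt "0.0053 -0.0224 -0.0342 0.0005 0 0" --pt "0.0053 -0.0224 -0.0342 0.0005 0 0" --pt "0.0053 -0.0224 -0.0342 0.0005 0 0" --pt "0.0053 -0.0224 -0.0342 0.0005 0 0" --pt "0 0 0 0 0 0" --pt "0 0 0 0 0 0"

```text
t: 2.32
tool_pos: [0.3682, 0.215, 0.205]
orientation: [1.168, 1.831, -0.675]
ft_force: [-0.4, -0.2, 0.9]
grip_width: 0.64
grasp_force: 0.0
```

Run:
```python
from u import *
from rig import manip
R=tool(25,60); step([.3686,.2159,.205],R)
d={n:manip.snapshot(n) for n in("wrist","side")}; pickle.dump(d,open("c1.pkl","wb"))
w=d["wrist"]
ro=place(ROLL,.4125,.1217,.1,0)
a=overlay(w,ro,0,0,640,480,1)
b=overlay(d["side"],ro,185,100,100,120,4)
cv2.imwrite("pics/w1.png",np.hstack([cv2.resize(a,None,fx=.75,fy=.75),cv2.resize(b,(300,360))]))
print(proj(w,[[.4125,.1217,.19],[.4125,.1217,.1]]))
```

```text
dp u [0.001  0.0021 0.    ] rot u [-0.0007 -0.0015  0.0015] rows>= 0.0 q [ 1.01  0.44  1.83 -0.81  1.61  0.87] f [-0.4 -0.2  0.9] t 2.32
[[323.18192751 303.3853051 ]
 [323.36422819 190.86627059]]
```

View pics/w1.png

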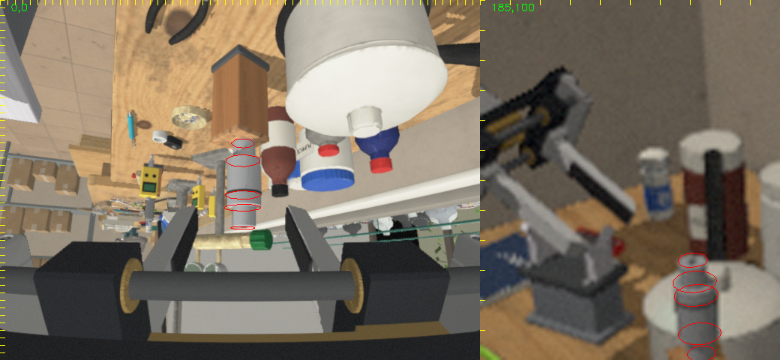

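>>> arm_command --pt "0.0108 -0.0227 -0.0146 0 0 0" --pt "0.0108 -0.0227 -0.0146 0 0 0" --pt "0.0108 -0.0227 -0.0146 0 0 0" --pt "0.0108 -0.0227 -0.0146 0 0 0" --pt "0.0108 -0.0227 -0.0146 0 0 0" --pt "0.0108 -0.0227 -0.0146 0 0 0" --pt "0.0108 -0.0227 -0.0146 0 0 0" --pt "0.0108 -0.0227 -0.0146 0 0 0" --pt "0.0108 -0.0227 -0.0146 0 0 0" --pt "0.0108 -0.0227 -0.0146 0 0 0"

```text
t: 3.25
tool_pos: [0.4119, 0.1236, 0.1462]
orientation: [1.169, 1.831, -0.673]
ft_force: [1.2, -0.9, 0.4]
grip_width: 0.64
grasp_force: 0.0
```

Run:
```python
from u import *
from rig import manip
R=tool(25,60); step([.4114,.1241,.1465],R)
w=manip.snapshot("wrist"); s=manip.snapshot("side")
ro=place(ROLL,.4125,.1217,.1,0)
a=overlay(w,[],140,150,360,240,1); b=overlay(s,ro,200,150,100,80,4)
cv2.imwrite("pics/w2.png",np.hstack([a,cv2.resize(b,(300,240))]))
```

```text
dp u [-0.0013  0.0013  0.0008] rot u [-0.0016 -0.0009  0.0013] rows>= 0.0 q [ 0.84  0.46  2.02 -0.94  1.38  0.96] f [ 1.2 -0.9  0.4] t 3.25
```

View pics/w2.png

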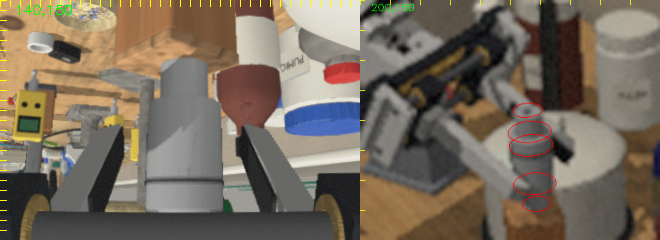

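>>> arm_command --pt "0.003 0.0015 0 0 0 0" --pt "0 0 0 0 0 0"

```text
t: 3.52
tool_pos: [0.4132, 0.1256, 0.1468]
orientation: [1.169, 1.831, -0.672]
ft_force: [0.5, -1.0, -0.1]
grip_width: 0.638
grasp_force: 0.0
```

>>> arm_command --pt "0 0 0 0 0 0" --pt "0 0 0 0 0 0" --pt "0 0 0 0 0 0" --pt "0 0 0 0 0 0" --pt "0 0 0 0 0 0" --pt "0 0 0 0 0 0" --pt "0 0 0 0 0 0" --pt "0 0 0 0 0 0" --claw 0.3

```text
t: 4.18
tool_pos: [0.4126, 0.1252, 0.1469]
orientation: [1.169, 1.831, -0.673]
ft_force: [-1.8, 0.7, 2.2]
grip_width: 0.379
grasp_force: 30.0
```

>>> arm_command --pt "0 0 0.02 0 0 0" --pt "0 0 0.04 0 0 0" --pt "-0.01 0.01 0.06 0 0 0" --pt "-0.02 0.04 0.06 0 0 0" --pt "-0.02 0.06 0.06 0 0 0" --pt "-0.01 0.06 0.06 0 0 0" --pt "0 0.06 0.06 0 0 0" --pt "0 0.06 0.05 0 0 0" --pt "0 0.06 0.02 0 0 0" --pt "0 0.06 0 0 0 0"

```text
t: 5.02
tool_pos: [0.3885, 0.2907, 0.3205]
orientation: [1.172, 1.833, -0.668]
ft_force: [0.4, 0.1, -5.9]
grip_width: 0.374
grasp_force: 30.0
```

Run:
```python
from u import *
R=tool(25,-30); tz=R.as_matrix()[:,2]; p=np.array([.419,.390,.110])-.003*tz; print(p)
step(p+[0,0,.09],R)
```

```text
[0.41963393 0.38864054 0.11259808]
dp u [ 0.0778  0.2449 -0.2948] rot u [0.9021 0.4214 0.0024] rows>= 12.5 q [ 1.05  0.42  1.51 -0.83  1.86  0.65] f [ 0.4  0.1 -5.9] t 5.02
```

>>> arm_command --pt "0.004 0.01 0 0.0564 0.0263 0" --pt "0.005 0.015 0 0.0564 0.0263 0" --pt "0.005 0.015 -0.01 0.0564 0.0263 0" --pt "0.005 0.015 -0.01 0.0564 0.0263 0" --pt "0.005 0.015 -0.01 0.0564 0.0263 0" --pt "0.005 0.015 -0.01 0.0564 0.0263 0" --pt "0.005 0.015 -0.01 0.0564 0.0263 0" --pt "0.005 0.015 -0.01 0.0564 0.0263 0" --pt "0.005 0.015 -0.01 0.0564 0.0263 0" --pt "0.005 0.015 -0.01 0.0564 0.0263 0"

```text
t: 5.85
tool_pos: [0.4077, 0.347, 0.287]
orientation: [1.66, 2.605, -0.055]
ft_force: [-1.0, -1.1, -4.6]
grip_width: 0.377
grasp_force: 30.0
```

>>> arm_command --pt "0.005 0.016 -0.03 0.0564 0.0263 0" --pt "0.005 0.016 -0.03 0.0564 0.0263 0" --pt "0.005 0.016 -0.03 0.0564 0.0263 0" --pt "0.005 0.016 -0.03 0.0564 0.0263 0" --pt "0.005 0.016 -0.03 0.0564 0.0263 0" --pt "0.004 0.016 -0.03 0.0564 0.0263 0" --pt "0 0 -0.02 0 0 0" --pt "0 0 0 0 0 0" --pt "0 0 0 0 0 0"

```text
t: 6.6
tool_pos: [0.4193, 0.3851, 0.2065]
orientation: [-1.439, -2.259, -0.377]
ft_force: [0.2, 0.5, -2.8]
grip_width: 0.376
grasp_force: 30.0
```

Run:
```python
from u import *
from rig import manip
R=tool(25,-30); tz=R.as_matrix()[:,2]; p=np.array([.419,.390,.110])-.003*tz; print(p)
step(p+[0,0,.09],R)
d={n:manip.snapshot(n) for n in("side","top","wrist")}; pickle.dump(d,open("c2.pkl","wb"))
cr=place(CRA,.419,.390,0,np.radians(25))
s=manip.sense(); Rt=Ro.from_rotvec(s["orientation"]); g=s["tool_pos"]+.003*Rt.as_matrix()[:,2]
# roll in tool: axis was world z at beta=60
ax=(Rt*tool(25,60).inv()).apply([0,0,1]); print("axis",ax,g)
B=Ro.align_vectors([ax],[[0,0,1]])[0]
ro=[B.apply(k-[0,0,.045])+g for k in ROLL]
a=overlay(d["side"],cr+ro,180,130,80,80,5);b=overlay(d["top"],cr+ro,140,225,80,80,5)
cv2.imwrite("pics/w3.png",np.hstack([a,b]))
```

```text
[0.41963393 0.38864054 0.11259808]
dp u [ 0.0008  0.0088 -0.0097] rot u [ 0.0044 -0.0005 -0.0007] rows>= 0.1 q [ 0.29  0.28  1.68  0.53  1.31 -0.32] f [ 0.2  0.5 -2.8] t 6.6
axis [ 0.42473016 -0.90530443  0.00530766] [0.41909986 0.38777162 0.20557722]
```

View pics/w3.png

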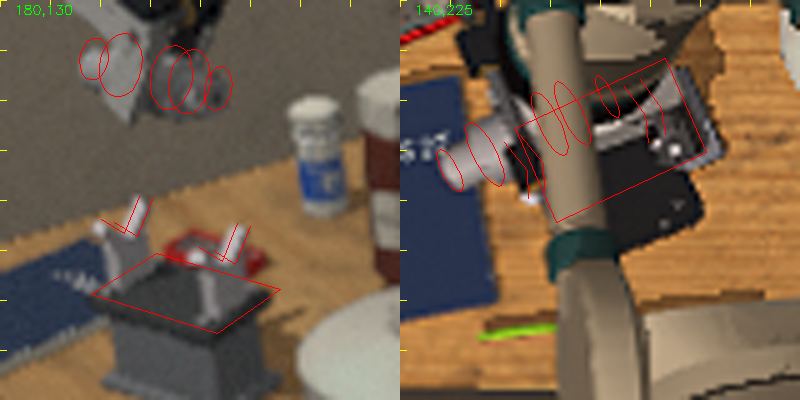

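>>> arm_command --pt "-0.0015 0.005 -0.02 0.0044 0 0" --pt "0 0 -0.03 0 0 0" --pt "0 0 -0.04 0 0 0" --pt "0 0 -0.04 0 0 0" --pt "0 0 -0.04 0 0 0" --pt "0 0 -0.03 0 0 0" --pt "0 0 -0.014 0 0 0" --pt "0 0 0 0 0 0" --pt "0 0 0 0 0 0" --pt "0 0 0 0 0 0"

```text
t: 7.58
tool_pos: [0.4199, 0.3879, 0.1219]
orientation: [-1.435, -2.255, -0.389]
ft_force: [-0.4, 0.4, -4.7]
grip_width: 0.378
grasp_force: 30.0
```

>>> arm_command --pt "0 0 -0.004 0 0 0" --pt "0 0 -0.004 0 0 0" --pt "0 0 -0.004 0 0 0" --pt "0 0 -0.004 0 0 0" --pt "0 0 0 0 0 0" --pt "0 0 0 0 0 0"

```text
t: 8.08
tool_pos: [0.42, 0.388, 0.1152]
orientation: [-1.436, -2.254, -0.39]
ft_force: [0.8, 1.3, -2.6]
grip_width: 0.376
grasp_force: 30.0
```

Run:
```python
from u import *
from rig import manip
s=manip.sense();print(s["moment"],s["tool_pos"]+.003*Ro.from_rotvec(s["orientation"]).as_matrix()[:,2])
R=tool(25,-30); tz=R.as_matrix()[:,2]; step(np.array([.4185,.3897,.110])-.003*tz,R)
```

```text
[-0.26104506 -0.32297692 -0.15461355] [0.41932555 0.38936837 0.11262059]
dp u [-0.0021  0.0009 -0.0065] rot u [-0.0023  0.0006  0.0005] rows>= 0.1 q [ 0.29  0.37  1.81  0.59  1.12 -0.45] f [ 0.8  1.3 -2.6] t 8.08
```

>>> arm_command --pt "-0.001 0 -0.001 0 0 0" --pt "0 0 -0.001 0 0 0" --pt "0 0 -0.001 0 0 0" --pt "0 0 0 0 0 0" --pt "0 0 0 0 0 0"

```text
t: 8.5
tool_pos: [0.4202, 0.3883, 0.1147]
orientation: [-1.436, -2.254, -0.392]
ft_force: [3.2, -0.0, 4.7]
grip_width: 0.375
grasp_force: 30.0
```

>>> arm_command --pt "0 0 -0.001 0 0 0" --pt "0 0 -0.001 0 0 0" --pt "0 0 -0.001 0 0 0" --pt "0 0 0 0 0 0" --pt "0 0 0 0 0 0"

```text
t: 8.92
tool_pos: [0.4207, 0.3886, 0.114]
orientation: [-1.436, -2.254, -0.394]
ft_force: [3.5, 0.0, 7.1]
grip_width: 0.376
grasp_force: 30.0
```

>>> arm_command --pt "0.0015 0.0007 0 0 0 0" --pt "0.0015 0.0007 0 0 0 0" --pt "0 0 0 0 0 0" --pt "0 0 0 0 0 0"

```text
t: 9.25
tool_pos: [0.4207, 0.3887, 0.1139]
orientation: [-1.435, -2.253, -0.391]
ft_force: [2.4, -1.2, 7.6]
grip_width: 0.374
grasp_force: 30.0
```

Run:
```python
from u import *
from rig import manip
s=manip.sense();print(s["moment"],s["ft_force"],s["tool_pos"]+.003*Ro.from_rotvec(s["orientation"]).as_matrix()[:,2])
```

```text
[ 0.34656245 -0.01760834 -0.26189714] [ 2.42031423 -1.21687925  7.58789062] [0.42011256 0.39010733 0.11132167]
```

>>> arm_command --pt "0.001 0.0005 -0.001 0 0 0" --pt "0.001 0.0005 -0.001 0 0 0" --pt "0 0 0 0 0 0" --pt "0 0 0 0 0 0"

```text
t: 9.58
tool_pos: [0.4209, 0.3889, 0.1137]
orientation: [-1.434, -2.253, -0.39]
ft_force: [1.1, -3.9, 13.5]
grip_width: 0.376
grasp_force: 30.0
```

Run:
```python
from u import *
from rig import manip
s=manip.sense();print(s["moment"],s["ft_force"],s["tool_pos"]+.003*Ro.from_rotvec(s["orientation"]).as_matrix()[:,2])
d={n:manip.snapshot(n) for n in("side","wrist")}; pickle.dump(d,open("c3.pkl","wb"))
cr=place(CRA,.419,.390,0,np.radians(25))
a=overlay(d["side"],[],190,160,60,60,7);b=overlay(d["wrist"],[],130,150,380,330,1)
cv2.imwrite("pics/w4.png",np.hstack([a,cv2.resize(b,(380,420))]))
```

```text
[ 0.23127361  0.39463848 -0.23423834] [ 1.08179885 -3.87532804 13.5454633 ] [0.42026185 0.39025743 0.11114444]
```

View pics/w4.png

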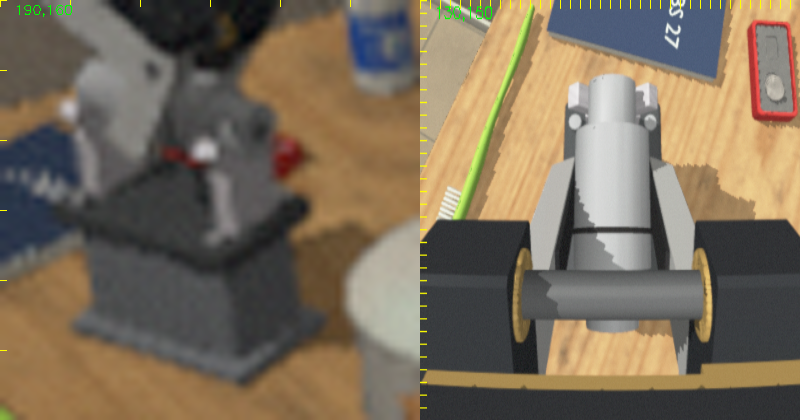

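Run:
```python
from u import *
d=pickle.load(open('c3.pkl','rb')); w=d['wrist']
print(onz(w,[[322,330.7]],.128))
im=w["image"][:,:,1].astype(int)
for u in(312,317,322,327): print(u,im[315:346,u].tolist())
```

```text
[[0.42509486 0.38007963 0.128     ]]
312 [214, 214, 216, 215, 213, 215, 213, 214, 214, 214, 214, 214, 204, 109, 59, 57, 57, 93, 178, 210, 214, 214, 214, 214, 209, 180, 141, 138, 139, 141, 142]
317 [213, 210, 211, 214, 211, 211, 213, 213, 211, 211, 212, 210, 202, 111, 60, 54, 58, 93, 173, 209, 211, 210, 209, 213, 211, 210, 213, 210, 212, 213, 211]
322 [209, 210, 211, 210, 212, 210, 208, 208, 209, 213, 208, 209, 201, 112, 61, 55, 59, 94, 171, 209, 210, 208, 209, 210, 210, 208, 211, 210, 211, 209, 207]
327 [204, 203, 202, 203, 202, 202, 202, 204, 204, 205, 205, 203, 194, 108, 60, 55, 55, 85, 167, 199, 202, 203, 204, 203, 202, 205, 204, 202, 202, 203, 201]
```

>>> arm_command --pt "0 0 0.0015 0 0 0" --pt "0 0 0.001 0 0 0" --pt "0 0 0 0 0 0"

```text
t: 9.93
tool_pos: [0.4209, 0.3889, 0.1138]
orientation: [-1.435, -2.253, -0.389]
ft_force: [1.8, -2.4, 7.7]
grip_width: 0.374
grasp_force: 30.0
```

>>> arm_command --pt "0 0 0.001 0 0 0" --pt "0 0 0 0 0 0" --pt "0 0 0 0 0 0"

```text
t: 10.18
tool_pos: [0.4209, 0.3888, 0.1138]
orientation: [-1.435, -2.253, -0.389]
ft_force: [1.2, -0.4, 5.5]
grip_width: 0.377
grasp_force: 30.0
```

>>> arm_command --pt "0 0 0 0 0 0" --pt "0 0 0 0 0 0" --pt "0 0 0 0 0 0" --pt "0 0 0 0 0 0" --pt "0 0 0 0 0 0" --pt "0 0 0 0 0 0" --pt "0 0 0 0 0 0" --claw 0.58

```text
t: 10.77
tool_pos: [0.4207, 0.3885, 0.1128]
orientation: [-1.435, -2.254, -0.387]
ft_force: [-0.3, -0.2, -0.2]
grip_width: 0.581
grasp_force: 0.0
```

Run:
```python
from u import *
from rig import manip
w=manip.snapshot("wrist"); pickle.dump(w,open("c4.pkl","wb")); im=w["image"][:,:,1].astype(int)
print(im[322:342,322].tolist(), im[300,290:360].tolist()); step([.4209,.3889,.2],tool(25,-30))
```

```text
[208, 208, 207, 207, 198, 110, 61, 50, 51, 87, 169, 206, 206, 210, 208, 206, 208, 205, 208, 208] [180, 187, 183, 191, 194, 199, 201, 202, 205, 207, 209, 212, 213, 212, 212, 214, 216, 215, 216, 215, 214, 213, 213, 214, 213, 211, 211, 211, 210, 209, 210, 209, 211, 207, 207, 206, 206, 203, 203, 200, 198, 195, 196, 193, 190, 189, 190, 191, 187, 184, 181, 177, 176, 173, 171, 167, 162, 157, 152, 155, 152, 148, 141, 137, 138, 137, 134, 128, 122, 117]
dp u [0.0003 0.001  0.2178] rot u [-0.0016 -0.0003 -0.0002] rows>= 2.1 q [ 0.29  0.38  1.81  0.58  1.12 -0.45] f [-0.3  0.6  0.3] t 10.82
```

Run:
```python
from u import *
d=pickle.load(open('c0.pkl','rb')); S,T=d['side'],d['top']
for uv in([453.7,256],[465,247],[475,252]):
    for z in(.05,.1,.15,.2,.25,.3,.4): 
        p=onz(T,[uv],z); q=proj(S,p)[0]; i=np.int32(q); print(uv,z,p[0,:2].round(3),q.round(0),S["image"][i[1],i[0]] if 0<=i[1]<480 and 0<=i[0]<640 else None)
print(onz(T,[[415,240],[410,243],[360,240]],.21), onz(S,[[360,195],[352,232]],.21))
```

```text
[453.7, 256] 0.05 [ 0.41  -0.398] [399. 361.] [ 79 121 157]
[453.7, 256] 0.1 [ 0.409 -0.384] [395. 338.] [37 57 76]
[453.7, 256] 0.15 [ 0.408 -0.369] [392. 314.] [26 27 30]
[453.7, 256] 0.2 [ 0.408 -0.354] [388. 288.] [24 27 25]
[453.7, 256] 0.25 [ 0.407 -0.34 ] [384. 261.] [107  54  30]
[453.7, 256] 0.3 [ 0.406 -0.325] [380. 233.] [149 163 169]
[453.7, 256] 0.4 [ 0.404 -0.295] [371. 172.] [70 78 83]
[465, 247] 0.05 [ 0.436 -0.432] [422. 366.] [ 88  96 100]
[465, 247] 0.1 [ 0.434 -0.416] [418. 343.] [ 73 111 145]
[465, 247] 0.15 [ 0.433 -0.4  ] [414. 318.] [ 28 103 124]
[465, 247] 0.2 [ 0.431 -0.384] [410. 292.] [ 77 117 154]
[465, 247] 0.25 [ 0.429 -0.368] [405. 265.] [ 75 113 153]
[465, 247] 0.3 [ 0.427 -0.352] [400. 236.] [106 116 122]
[465, 247] 0.4 [ 0.423 -0.32 ] [390. 174.] [73 81 87]
[475, 252] 0.05 [ 0.422 -0.461] [428. 381.] [86 92 96]
[475, 252] 0.1 [ 0.42  -0.443] [424. 356.] [ 72 113 148]
[475, 252] 0.15 [ 0.419 -0.426] [419. 330.] [37 57 77]
[475, 252] 0.2 [ 0.418 -0.409] [415. 303.] [ 63 102 138]
[475, 252] 0.25 [ 0.417 -0.392] [410. 275.] [ 72 113 148]
[475, 252] 0.3 [ 0.415 -0.375] [405. 245.] [ 77 116 154]
[475, 252] 0.4 [ 0.413 -0.341] [395. 182.] [27 25 28]
[[ 0.44818926 -0.2532601   0.21      ]
 [ 0.44053765 -0.24041681  0.21      ]
 [ 0.44816673 -0.11313946  0.21      ]] [[ 0.56617699 -0.0892907   0.21      ]
 [ 0.45727083 -0.19453946  0.21      ]]
```

>>> arm_command --pt "0.0053 -0.0113 0.0217 0 0 0" --pt "0.0053 -0.0113 0.0217 0 0 0" --pt "0.0053 -0.0113 0.0217 0 0 0" --pt "0.0053 -0.0113 0.0217 0 0 0" --pt "0.0053 -0.0113 0.0217 0 0 0" --pt "0.0053 -0.0113 0.0217 0 0 0" --pt "0.0053 -0.0113 0.0217 0 0 0" --pt "0.0053 -0.0113 0.0217 0 0 0" --pt "0.0053 -0.0113 0.0217 0 0 0" --pt "0.0053 -0.0113 0.0217 0 0 0"

```text
t: 11.65
tool_pos: [0.4423, 0.3428, 0.2007]
orientation: [-1.435, -2.254, -0.388]
ft_force: [0.6, -0.5, -0.7]
grip_width: 0.575
grasp_force: 0.0
```

>>> arm_command --pt "-0.01 0 0.05 0 0 -0.064" --pt "-0.02 -0.03 0.05 0 0 -0.064" --pt "-0.02 -0.06 0.05 0 0 -0.064" --pt "-0.02 -0.08 0.05 0 0 -0.064" --pt "-0.02 -0.08 0.05 0 0 -0.064" --pt "-0.02 -0.08 0.05 0 0 -0.064" --pt "-0.02 -0.08 0 0 0 -0.064" --pt "-0.02 -0.08 0 0 0 -0.064" --pt "-0.02 -0.08 0 0 0 -0.064" --pt "-0.03 -0.08 0 0 0 -0.064"

```text
t: 12.48
tool_pos: [0.3614, 0.0821, 0.3204]
orientation: [-2.473, -1.349, -0.667]
ft_force: [0.9, -1.6, -0.8]
grip_width: 0.58
grasp_force: 0.0
```

Run:
```python
from u import *
step([.27,-.2,.32],tool(-90,-30))
```

```text
dp u [-0.2286 -0.7052 -0.001 ] rot u [ 0.0009  0.0021 -0.6352] rows>= 8.0 q [-0.53 -0.24  1.93  0.53  1.45 -0.03] f [ 0.9 -1.6 -0.8] t 12.48
```

>>> arm_command --pt "-0.0229 -0.0705 0 0 0 -0.0635" --pt "-0.0229 -0.0705 0 0 0 -0.0635" --pt "-0.0229 -0.0705 0 0 0 -0.0635" --pt "-0.0229 -0.0705 0 0 0 -0.0635" --pt "-0.0229 -0.0705 0 0 0 -0.0635" --pt "-0.0229 -0.0705 0 0 0 -0.0635" --pt "-0.0229 -0.0705 0 0 0 -0.0635" --pt "-0.0229 -0.0705 0 0 0 -0.0635" --pt "-0.0229 -0.0705 0 0 0 -0.0635" --pt "-0.0229 -0.0705 0 0 0 -0.0635" --claw 0.62

```text
t: 13.32
tool_pos: [0.2694, -0.2, 0.3202]
orientation: [3.032, -0.002, 0.816]
ft_force: [-0.3, 0.3, -0.0]
grip_width: 0.62
grasp_force: 0.0
```

Run:
```python
from u import *
step([.30,-.315,.24],tool(-90,-30))
```

```text
dp u [ 0.0765 -0.2876 -0.2006] rot u [0.001  0.0015 0.0012] rows>= 3.4 q [-1.5  -0.34  1.99  0.53  1.47  0.03] f [-0.3  0.3 -0. ] t 13.32
```

>>> arm_command --pt "0.0125 -0.048 -0.0334 0 0 0" --pt "0.0125 -0.048 -0.0334 0 0 0" --pt "0.0125 -0.048 -0.0334 0 0 0" --pt "0.0125 -0.048 -0.0334 0 0 0" --pt "0.0125 -0.048 -0.0334 0 0 0" --pt "0.0125 -0.048 -0.0334 0 0 0" --pt "0 0 0 0 0 0" --pt "0 0 0 0 0 0"

```text
t: 13.98
tool_pos: [0.3004, -0.3136, 0.2393]
orientation: [-3.031, -0.007, -0.816]
ft_force: [0.5, 0.0, 0.1]
grip_width: 0.618
grasp_force: 0.0
```

Run:
```python
from u import *
from rig import manip
w=manip.snapshot("wrist"); pickle.dump(w,open("c5.pkl","wb")); step([.30,-.315,.24],tool(-90,-30))
ga=place(GAU+box(.02,.036,0,.064)[:0],.369,-.3175,.07,0); st=place(STA,.369,-.3175,0,0)
print(np.vstack([proj(w,g).mean(0) for g in ga]))
cv2.imwrite("pics/w5.png",overlay(w,ga+st[1:],180,60,265,200,3))
```

```text
dp u [-0.0011 -0.0046  0.0005] rot u [-0.0004  0.0015 -0.0033] rows>= 0.0 q [-1.43 -0.07  2.01  0.57  1.19 -0.07] f [-0.5  0.5  0.3] t 14.03
[[331.35132928 254.17828782]
 [333.16379659 234.76503434]
 [328.61871279 229.46458011]]
```

View pics/w5.png

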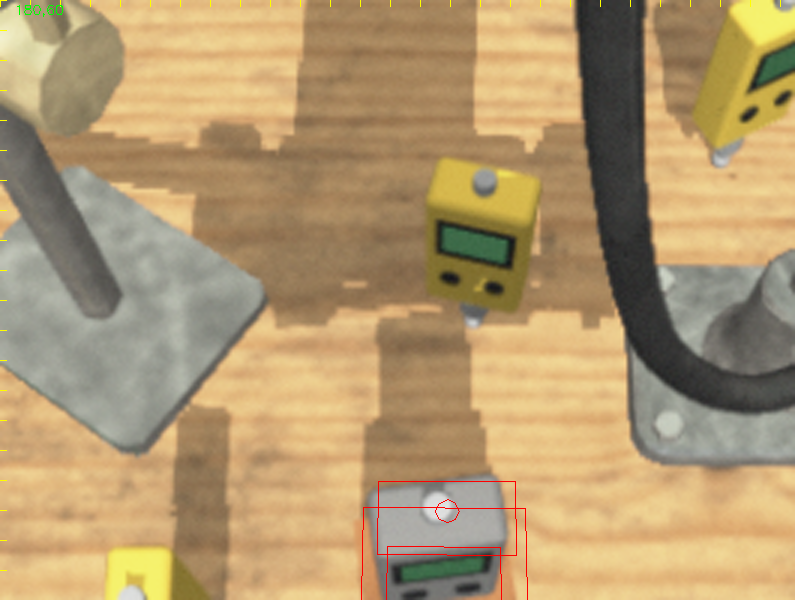

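Run:
```python
from u import *
w=pickle.load(open('c5.pkl','rb'))
f=lambda a:np.array(a)/3+[179.5+.17,59.67]
p=onz(w,f([[368,493],[497,474],[506,543],[379,562]]),.134);print(p,p.mean(0),[np.degrees(np.arctan2(-(a-b)[0],(a-b)[1])) for a,b in((p[0],p[1]),(p[3],p[2]))],np.linalg.norm(p[0]-p[1]),np.linalg.norm(p[1]-p[2]))
print(onz(w,f([[437,507]]),.139))
for psi in(-82,-81,-80):
    R=tool(psi,-30);tz=R.as_matrix()[:,2]
    g=np.array([.369,-.3165,.116]); print(psi,tz)
    step(g-.09*tz,R)
```

```text
[[ 0.37564566 -0.29696174  0.134     ]
 [ 0.38101803 -0.33078766  0.134     ]
 [ 0.36217289 -0.33286639  0.134     ]
 [ 0.35698401 -0.30013634  0.134     ]] [ 0.36895515 -0.31518803  0.134     ] [np.float64(9.024584252516782), np.float64(9.008455219405583)] 0.0342498920585136 0.018959442576777053
[[ 0.3702744  -0.31499552  0.139     ]]
-82 [ 0.49513403  0.06958655 -0.8660254 ]
dp u [ 0.06   -0.024  -0.1147] rot u [-0.0005  0.0015  0.0856] rows>= 1.3 q [-1.43 -0.07  2.01  0.57  1.19 -0.07] f [-0.5  0.5  0.3] t 14.03
-81 [ 0.49384417  0.07821723 -0.8660254 ]
dp u [ 0.0603 -0.0259 -0.1147] rot u [-0.0006  0.0015  0.0967] rows>= 1.3 q [-1.43 -0.07  2.01  0.57  1.19 -0.07] f [-0.5  0.5  0.3] t 14.03
-80 [ 0.49240388  0.08682409 -0.8660254 ]
dp u [ 0.0606 -0.0279 -0.1147] rot u [-0.0006  0.0015  0.1078] rows>= 1.4 q [-1.43 -0.07  2.01  0.57  1.19 -0.07] f [-0.5  0.5  0.3] t 14.03
```

Run:
```python
from u import *
R=tool(-81,-30);tz=R.as_matrix()[:,2];g=np.array([.3695,-.3152,.116]); step(g-.08*tz,R); step(g-.003*tz,R); print(.077*tz/.4)
```

```text
dp u [ 0.0739 -0.0207 -0.1363] rot u [-0.0006  0.0015  0.0967] rows>= 1.5 q [-1.43 -0.07  2.01  0.57  1.19 -0.07] f [-0.5  0.5  0.3] t 14.03
dp u [ 0.169  -0.0057 -0.303 ] rot u [-0.0006  0.0015  0.0967] rows>= 3.3 q [-1.43 -0.07  2.01  0.57  1.19 -0.07] f [-0.5  0.5  0.3] t 14.03
[ 0.095065    0.01505682 -0.16670989]
```

>>> arm_command --pt "0.025 -0.007 -0.0454 0 0.0005 0.0322" --pt "0.025 -0.007 -0.0454 0 0.0005 0.0322" --pt "0.024 -0.007 -0.0454 0 0.0005 0.0322" --pt "0.0136 0.0021 -0.0238 0 0 0" --pt "0.0136 0.0021 -0.0238 0 0 0" --pt "0.0136 0.0021 -0.0238 0 0 0" --pt "0.0136 0.0021 -0.0238 0 0 0" --pt "0.0136 0.0021 -0.0238 0 0 0" --pt "0.0136 0.0021 -0.0238 0 0 0" --pt "0.0136 0.0021 -0.0238 0 0 0"

```text
t: 14.87
tool_pos: [0.3685, -0.3159, 0.1197]
orientation: [-2.989, -0.236, -0.803]
ft_force: [0.1, 1.2, 0.3]
grip_width: 0.617
grasp_force: 0.0
```

Run:
```python
from u import *
from rig import manip
R=tool(-81,-30);tz=R.as_matrix()[:,2];g=np.array([.3695,-.3152,.116]); step(g-.003*tz,R)
```

```text
dp u [-0.0012  0.0012 -0.0026] rot u [0.0017 0.0009 0.0002] rows>= 0.0 q [-1.25  0.17  2.11  0.69  0.9  -0.29] f [0.1 1.2 0.3] t 14.87
```

>>> arm_command --pt "0 0 -0.002 0.001 0.001 0" --pt "0 0 0 0 0 0" --pt "0 0 0 0 0 0" --pt "0 0 0 0 0 0" --pt "0 0 0 0 0 0" --pt "0 0 0 0 0 0" --pt "0 0 0 0 0 0" --pt "0 0 0 0 0 0" --claw 0.3

```text
t: 15.53
tool_pos: [0.3683, -0.3167, 0.1187]
orientation: [-2.987, -0.234, -0.8]
ft_force: [-3.2, 1.2, 6.3]
grip_width: 0.382
grasp_force: 30.0
```

Run:
```python
from u import *
from rig import manip
s=manip.sense(); print(s["tool_pos"],s["orientation"],s["ft_force"],s["grip_width"])
np.save("grip.npy",np.r_[s["tool_pos"],s["orientation"]])
w=manip.snapshot("wrist"); pickle.dump(w,open("c6.pkl","wb"))
```

```text
[ 0.36825223 -0.31674756  0.11871922] [-2.98738791 -0.23407905 -0.79970345] [-3.18488423  1.2131711   6.3480759 ] 0.38210039693148173
```

Run:
```python
from u import *
w=pickle.load(open('c6.pkl','rb')); p=proj(w,[[.3695,-.3155,.139],[.3695,-.3155,.134]]); print(p)
u,v=np.int32(p[0]); im=w["image"].mean(2).astype(int)
print(v,u);
for r in range(v-34,v+36,2): print(r,im[r,u-48:u+50:3].tolist())
for x in(.3595,.3695,.3795): print(x,proj(w,[[x,-.3155,.134]]))
```

```text
[[321.04637875 299.89413526]
 [321.07992698 301.2604081 ]]
299 321
265 [192, 191, 194, 199, 196, 192, 194, 159, 138, 142, 142, 138, 141, 135, 134, 138, 138, 137, 134, 130, 131, 130, 128, 131, 133, 135, 137, 136, 141, 166, 184, 181, 183]
267 [194, 193, 189, 193, 196, 194, 198, 147, 144, 144, 142, 137, 138, 132, 133, 129, 132, 128, 127, 127, 132, 134, 141, 133, 131, 134, 138, 137, 136, 170, 183, 187, 188]
269 [186, 188, 189, 188, 189, 195, 199, 149, 144, 145, 144, 138, 132, 132, 128, 128, 129, 123, 126, 137, 142, 138, 142, 136, 135, 140, 144, 141, 138, 170, 181, 187, 190]
271 [179, 179, 184, 181, 185, 188, 194, 145, 144, 145, 140, 132, 124, 123, 125, 130, 134, 135, 136, 143, 146, 141, 141, 137, 141, 140, 149, 144, 140, 172, 176, 177, 182]
273 [170, 172, 175, 170, 180, 182, 183, 172, 137, 135, 136, 130, 119, 115, 121, 137, 141, 146, 147, 143, 140, 143, 135, 129, 133, 136, 146, 152, 147, 183, 174, 171, 177]
275 [172, 160, 160, 154, 160, 162, 172, 151, 129, 126, 128, 124, 114, 117, 128, 141, 146, 152, 144, 140, 137, 132, 124, 114, 119, 122, 137, 142, 140, 160, 157, 161, 170]
277 [159, 157
[... 4125 characters left out ...]
04, 61, 67, 67, 67, 64, 107, 105, 100, 102, 103, 74, 75, 76, 73, 74, 93, 74, 140, 169, 164, 157, 31, 40, 34]
329 [32, 34, 34, 81, 157, 158, 149, 144, 142, 69, 59, 66, 59, 57, 144, 146, 145, 149, 157, 70, 54, 55, 53, 51, 145, 160, 168, 165, 163, 158, 36, 32, 30]
331 [37, 38, 30, 115, 159, 155, 147, 146, 145, 142, 140, 144, 144, 144, 149, 148, 148, 157, 159, 155, 154, 157, 158, 160, 160, 167, 166, 165, 163, 159, 38, 38, 32]
333 [37, 34, 38, 126, 159, 152, 144, 144, 147, 145, 146, 148, 149, 150, 146, 144, 151, 159, 160, 157, 161, 160, 165, 162, 163, 167, 166, 164, 162, 153, 55, 35, 34]
0.3595 [[317.31426829 325.23707128]]
0.3695 [[321.07992698 301.2604081 ]]
0.3795 [[324.73246786 277.96849374]]
```

>>> arm_command --pt "0 0 0.01 0 0 0" --pt "0 0 0.02 0 0 0" --pt "0 0 0.03 0 0 0" --pt "0 0 0.05 0 0 0" --pt "0 0 0.06 0 0 0" --pt "-0.02 0 0.07 0 0 0" --pt "-0.04 0 0.07 0 0 0" --pt "-0.06 0.02 0.07 0 0 0" --pt "-0.06 0.03 0.05 0 0 0" --pt "-0.05 0.05 0.02 0 0 0"

```text
t: 16.42
tool_pos: [0.2752, -0.2783, 0.3008]
orientation: [-2.993, -0.235, -0.798]
ft_force: [-1.0, -1.0, -2.3]
grip_width: 0.382
grasp_force: 30.0
```

```bash
cat >> u.py <<'E'
def fin(dz=0,dc=0,da=0):
    g=np.load("grip.npy"); Rg=Ro.from_rotvec(g[3:]); y=Rg.as_matrix()[:,1]
    a=np.degrees(np.arctan2(y[1],y[0])); R=Ro.from_euler("z",-65-a,degrees=True)*Rg
    c=np.array([.9063,.4226,0]); d=np.array([.4226,-.9063,0])
    return np.array([.4252,.3798,.2037+dz])-(.0025-dc)*c+da*d,R
E
python3 - <<'E'
from u import *
from rig import manip
p,R=fin(.06); print(p); step(p,R); print(manip.sense()["grip_width"])
E
```

```text
[0.42293425 0.3787435  0.2637    ]
dp u [ 0.3694  1.6425 -0.0928] rot u [ 0.0035 -0.0004  0.1788] rows>= 16.2 q [-1.49 -0.14  1.91  0.52  1.44 -0.16] f [-1.  -1.  -2.3] t 16.42
0.38171099001147335
```

>>> arm_command --pt "0.03 0.04 0 0 0 0.007" --pt "0.03 0.06 0 0 0 0.007" --pt "0.03 0.068 0 0 0 0.007" --pt "0.03 0.068 0 0 0 0.007" --pt "0.03 0.068 0 0 0 0.007" --pt "0.03 0.068 0 0 0 0.007" --pt "0.03 0.068 0 0 0 0.007" --pt "0.01 0.068 0 0 0 0.007" --pt "0 0.068 0 0 0 0.007" --pt "0 0.068 0 0 0 0.007"

```text
t: 17.25
tool_pos: [0.3633, -0.0172, 0.2977]
orientation: [-2.943, -0.394, -0.786]
ft_force: [0.5, -0.5, -1.6]
grip_width: 0.385
grasp_force: 29.9
```

Run:
```python
from u import *
step(*fin(.06))
```

```text
dp u [ 0.149   0.9899 -0.0851] rot u [-0.0006 -0.0011  0.1083] rows>= 9.6 q [-0.7  -0.37  2.05  0.46  1.18  0.49] f [ 0.5 -0.5 -1.6] t 17.25
```

>>> arm_command --pt "0 0.068 0 0 0 0.008" --pt "0 0.07 0 0 0 0.008" --pt "0 0.07 0 0 0 0.008" --pt "0.01 0.07 0 0 0 0.008" --pt "0.01 0.07 0 0 0 0.008" --pt "0.015 0.07 0 0 0 0.008" --pt "0.015 0.07 0 0 0 0.008" --pt "0.015 0.07 0 0 0 0.008" --pt "0.015 0.07 0 0 0 0.008" --pt "0.015 0.07 0 0 0 0.008"

```text
t: 18.08
tool_pos: [0.4009, 0.262, 0.2976]
orientation: [-2.884, -0.574, -0.769]
ft_force: [0.9, -0.7, -2.0]
grip_width: 0.38
grasp_force: 29.9
```

Run:
```python
from u import *
step(*fin(.06))
```

```text
dp u [ 0.055   0.2919 -0.0848] rot u [-0.0004 -0.0014  0.0275] rows>= 3.0 q [ 0.46 -0.17  1.94 -0.04  0.86  1.65] f [ 0.9 -0.7 -2. ] t 18.08
```

>>> arm_command --pt "0.011 0.058 0 0 0 0.0055" --pt "0.011 0.058 0 0 0 0.0055" --pt "0.011 0.058 -0.01 0 0 0.0055" --pt "0.011 0.058 -0.03 0 0 0.0055" --pt "0.011 0.058 -0.03 0 0 0.0055" --pt "0 0 -0.014 0 -0.0014 0" --pt "0 0 0 0 0 0" --pt "0 0 0 0 0 0" --pt "0 0 0 0 0 0" --pt "0 0 0 0 0 0"

```text
t: 18.92
tool_pos: [0.4243, 0.3756, 0.2652]
orientation: [-2.861, -0.63, -0.77]
ft_force: [0.5, 0.3, -1.3]
grip_width: 0.383
grasp_force: 30.0
```

Run:
```python
from u import *
from rig import manip
step(*fin(.06)); step(*fin(.012))
d={n:manip.snapshot(n) for n in("side","wrist","top")}; pickle.dump(d,open("c7.pkl","wb"))
w=d["wrist"]; s=manip.sense(); Rt=Ro.from_rotvec(s["orientation"])
c=np.array([.9063,.4226,0]); G=s["tool_pos"]+.0025*c-[0,0,.0487]
print("stud exp",proj(w,G+[0,0,.07]),"tip side",proj(d["side"],G-[0,0,.032]),"mark side",proj(d["side"],[.4252,.3798,.128]),"mark wrist",proj(w,[.4252,.3798,.128]))
im=w["image"].mean(2).astype(int); u,v=np.int32(proj(w,G+[0,0,.07])[0])
m=(im[v-20:v+20,u-20:u+20]>148); ys,xs=np.nonzero(m); print("stud",xs.mean()+u-20,ys.mean()+v-20,m.sum())
sd=d["side"]["image"].mean(2).astype(int); u,v=np.int32(proj(d["side"],[.4252,.3798,.128])[0])
for r in range(v-36,v+16): print(r,u-22,' '.join(f"{x:3d}" for x in sd[r,u-22:u+22]))
```

```text
dp u [-0.0035  0.0079 -0.0037] rot u [-0.001   0.0013  0.0017] rows>= 0.1 q [ 0.68  0.    1.87 -0.18  0.76  1.92] f [ 0.5  0.3 -1.3] t 18.92
dp u [-0.0035  0.0079 -0.1237] rot u [-0.001   0.0013  0.0017] rows>= 1.2 q [ 0.68  0.    1.87 -0.18  0.76  1.92] f [ 0.5  0.3 -1.3] t 18.92
stud exp [[323.2054965  297.23113112]] tip side [[215.68404056 151.83661143]] mark side [[217.34529184 169.56172873]] mark wrist [[318.91235798 321.45597883]]
stud 324.0 298.75 4
133 195  87  85  84  88  86  86  86  89  85  87  83  53  46  47  51  48  47  59  80  76  63  55  61  65  60  70  88  82  84  85  84  87  86  88  83  82  82  84  85  87  82  85  84  85
134 195  86  86  88  86  89  86  89  84  89  88  82  59  53  44  55  61  59  65  79  75  67  51  56  60  68  83  87  86  85  86  85  86  86  87  87  86  83  81  85  86  86  85  85  85
135 195  86  88  91  87  87  87  88  87  89  86  87  82  56  35  58  78  82  70  70  78  67  56  53  56  62  75  85  84  86  84  84  87  88  84  86  83  86  80  83  83  84  84  82  85
136 195  84  87  84  87  85  86  88  87  90  88  86  84  55  23  44  78  71  40  44  68
[... 8228 characters left out ...]
 127 109  91  88  88  89  85  90  95  92  85  52  59  55  75 122 184 188 168  89  84  84  78  71  75  74  71  69  80  79  54  77 104 116 118 115 113
182 195  57  54  57  57  55  68 104 132 119  88  88  89  89  84  90  87  72  64  45  55  44  53 103 148 149 136  90  88  81  80  81  82  81  78  61  47  44  52  62  83 104 115 116 116
183 195  57  54  61  55  55  64 104 132 124  91  84  90  90  87  84  81  40  41  38  39  46  55  52  47  61  78  87  85  87  89  86  85  85  79  59  42  51  57  78 100 108 119 116 117
184 195  69  88  55  57  55  63  93 130 124  89  89  89  85  86  73  58  34  37  37  37  51  56  46  41  65 100 102  90  85  87  88  90  86  80  60  47  65  83 105 116 120 118 119 119
```

>>> arm_command --pt "-0.0018 0.004 -0.03 -0.0005 0.0007 0.001" --pt "-0.0017 0.004 -0.03 -0.0005 0.0006 0.0007" --pt "0 0 -0.03 0 0 0" --pt "0 0 -0.02 0 0 0" --pt "0 0 -0.012 0 0 0" --pt "0 0 0 0 0 0" --pt "0 0 0 0 0 0" --pt "0 0 0 0 0 0" --pt "0 0 0 0 0 0" --pt "0 0 0 0 0 0"

```text
t: 19.9
tool_pos: [0.4231, 0.3799, 0.2161]
orientation: [-2.861, -0.636, -0.766]
ft_force: [1.0, 0.0, -1.3]
grip_width: 0.382
grasp_force: 30.0
```

```bash
cat > chk.py <<'E'
from u import *
from rig import manip
F=[]
for i in range(6): d=manip.snapshot("side"); F.append(manip.sense()["ft_force"])
print("F",np.mean(F,0).round(2),np.std(F,0).round(2))
step(*fin(0))
s=manip.sense(); c=np.array([.9063,.4226,0]); G=s["tool_pos"]+.0025*c-[0,0,.0487]; print("G",G)
Rt=Ro.from_rotvec(s["orientation"]);Rf=fin(0)[1]; print("upright err deg",np.degrees((Rt*Rf.inv()).as_rotvec()))
sd=d["side"]["image"].mean(2).astype(int)
for r in range(145,174): print(r,' '.join(f"{x:3d}" for x in sd[r,204:230]))
E
python3 chk.py
```

```text
F [ 0.2   0.27 -1.51] [0.44 0.5  0.42]
dp u [ 0.0004 -0.0022 -0.0292] rot u [ 0.0004 -0.0006 -0.0009] rows>= 0.3 q [ 0.69  0.05  1.95 -0.21  0.64  1.96] f [ 0.6 -0.2 -1.4] t 20.2
G [0.42504062 0.3806807  0.16667855]
upright err deg [-0.03999562  0.05668498  0.08035618]Traceback (most recent call last):
  File "chk.py", line 9, in <module>
    sd=d["side"]["image"].mean(2).astype(int)
       ~^^^^^^^^
KeyError: 'side'
```

>>> arm_command --pt "0.0004 -0.002 -0.004 0 0 0" --pt "0 0 -0.004 0 0 0" --pt "0 0 -0.004 0 0 0" --pt "0 0 -0.002 0 0 0" --pt "0 0 0 0 0 0" --pt "0 0 0 0 0 0" --pt "0 0 0 0 0 0"

```text
t: 20.78
tool_pos: [0.423, 0.3789, 0.2098]
orientation: [-2.862, -0.637, -0.764]
ft_force: [-0.1, 0.9, -1.3]
grip_width: 0.38
grasp_force: 30.0
```

```bash
sed -i 's/d\["side"\]\["image"\]/d["image"]/' chk.py; python3 chk.py
```

```text
F [-0.4  -0.26 -1.39] [0.68 0.41 0.37]
dp u [-0.     -0.0002 -0.0152] rot u [ 0.0005 -0.0006 -0.0009] rows>= 0.1 q [ 0.69  0.06  1.96 -0.21  0.63  1.96] f [ 0.  -0.5 -1.3] t 21.08
G [0.42521322 0.37989476 0.16108242]
upright err deg [-0.04062592  0.05527082  0.08079052]
145  69  65  30  26  37  50  44  46  46  41  52  68  73  85  87  89  88  88  89  84  78  84  86  84  82  83
146  73  62  52  40  39  50  48  46  51  46  31  56  64  70  83  85  86  86  86  82  71  85  84  83  84  85
147  78  61  66  51  30  46  46  44  46  48  34  39  63  67  76  86  87  85  87  84  87  83  83  83  83  82
148  81  64  70  45  18  33  42  41  45  44  28  35  58  64  72  88  85  87  87  77  84  82  86  86  83  82
149  86  85  82  56  35  25  21  25  23  31  27  29  55  64  67  69  85  87  84  80  87  85  85  86  85  83
150  88  84  87  80  51  46  38  31  27  23  21  35  52  61  69  67  79  86  76  82  86  84  85  84  83  84
151  87  81  85  78  52  49  47  49  42  42  50  61  66  59  58  64  72  72  72  87  83  84  83  84  85  82
152  85  87  86  81  54  52  59  60  48  51  65  79  73  59  56  62  66  
[... 1602 characters left out ...]
  82  94  96  95 114 111 111 111 117 121 118 118 120
168 116 106  99 119 134 132 117 111 105 103 103 102 109 102  99 115 116 115 112 110 107 112 114 115 117 115
169 148 135 118 147 145 145 143 143 134 132 122 121 114  96  90 109 106 113 111 111 110 112 111 115 116 118
170 150 142 128 150 149 144 146 146 145 142 143 127  92  87 106 120 110 113 111 111 116 114 111 115 116 118
171 146 143 143 145 144 145 144 150 148 151 144 122 100 125 136 127 113  97  91  97 111 118 115 110 113 113
172 137 136 137 139 142 144 144 145 147 146 136 112 133 151 146 124  88  74  72  79  97 119 118 113 112 108
173 128 131 130 131 133 140 138 139 144 141 125 120 149 153 143  99  92 115 116 107 106 113 114 117 112 107
```

>>> arm_command --pt "0 0 -0.002 0 0 0" --pt "0 0 0 0 0 0" --pt "0 0 0 0 0 0" --pt "0 0 0 0 0 0"

```text
t: 21.42
tool_pos: [0.4229, 0.3788, 0.2089]
orientation: [-2.862, -0.637, -0.764]
ft_force: [-0.8, -0.8, -0.8]
grip_width: 0.383
grasp_force: 30.0
```

```bash
sed -i 's/^for r in/for r in []:#/; s/range(6)/range(10)/' chk.py; python3 chk.py
```

```text
File "chk.py", line 10
    for r in []:# range(145,174): print(r,' '.join(f"{x:3d}" for x in sd[r,204:230]))
IndentationError: expected an indented block after 'for' statement on line 10
```

>>> arm_command --pt "0 0 -0.0025 0 0 0" --pt "0 0 0 0 0 0" --pt "0 0 0 0 0 0" --pt "0 0 0 0 0 0"

```text
t: 21.75
tool_pos: [0.4231, 0.3789, 0.2082]
orientation: [-2.862, -0.637, -0.765]
ft_force: [-0.1, -0.1, -0.7]
grip_width: 0.381
grasp_force: 30.0
```

```bash
python3 chk.py
```

```text
File "chk.py", line 10
    for r in []:# range(145,174): print(r,' '.join(f"{x:3d}" for x in sd[r,204:230]))
IndentationError: expected an indented block after 'for' statement on line 10
```

>>> arm_command --pt "0 0 -0.0025 0 0 0" --pt "0 0 0 0 0 0" --pt "0 0 0 0 0 0" --pt "0 0 0 0 0 0"

```text
t: 22.08
tool_pos: [0.4231, 0.3789, 0.207]
orientation: [-2.862, -0.637, -0.765]
ft_force: [0.2, -0.2, -0.8]
grip_width: 0.378
grasp_force: 30.0
```

```bash
python3 chk.py
```

```text
File "chk.py", line 10
    for r in []:# range(145,174): print(r,' '.join(f"{x:3d}" for x in sd[r,204:230]))
IndentationError: expected an indented block after 'for' statement on line 10
```

```bash
sed -i '$d' chk.py; python3 chk.py
```

```text
F [ 0.18 -0.02 -0.29] [0.66 0.22 0.47]
dp u [-0.0002 -0.0003 -0.0082] rot u [ 0.0004 -0.0006 -0.0009] rows>= 0.1 q [ 0.69  0.06  1.97 -0.22  0.62  1.97] f [ 0.7 -0.  -0.7] t 22.58
G [0.42527706 0.37993708 0.15826484]
upright err deg [-0.03628823  0.05237799  0.0806505 ]
```

>>> arm_command --pt "0 0 -0.004 0 0 0" --pt "0 0 -0.0035 0 0 0" --pt "0 0 0 0 0 0" --pt "0 0 0 0 0 0" --pt "0 0 0 0 0 0"

```text
t: 23.0
tool_pos: [0.423, 0.3789, 0.204]
orientation: [-2.862, -0.637, -0.765]
ft_force: [-0.1, -0.7, 0.8]
grip_width: 0.378
grasp_force: 30.0
```

```bash
python3 chk.py
```

```text
F [0.12 0.12 0.48] [0.61 0.36 0.51]
dp u [-0.0002 -0.0003 -0.0007] rot u [ 0.0004 -0.0006 -0.0009] rows>= 0.0 q [ 0.69  0.06  1.97 -0.22  0.61  1.97] f [-0.1  0.5  0.5] t 23.5
G [0.42527876 0.37990608 0.15526365]
upright err deg [-0.03740405  0.05381577  0.07788562]
```

>>> arm_command --pt "0 0 -0.0012 0 0 0" --pt "0 0 0 0 0 0" --pt "0 0 0 0 0 0" --pt "0 0 0 0 0 0" --pt "0 0 0 0 0 0"

```text
t: 23.92
tool_pos: [0.423, 0.3789, 0.2035]
orientation: [-2.862, -0.637, -0.765]
ft_force: [-0.1, 0.3, 1.2]
grip_width: 0.384
grasp_force: 30.0
```

```bash
sed -i 's/range(10)/range(24)/' chk.py; python3 chk.py
```

```text
F [0.37 0.46 0.7 ] [0.49 0.56 0.41]
dp u [-0.     -0.0002  0.0007] rot u [ 0.0005 -0.0007 -0.0009] rows>= 0.0 q [ 0.69  0.06  1.97 -0.22  0.61  1.97] f [0.2 0.3 0.2] t 25.12
G [0.42521688 0.37986978 0.15472486]
upright err deg [-0.043264    0.06096833  0.0779705 ]
```

```bash
python3 -c "
from rig import manip
print(manip.finish_job())"
```

```text
the job is handed in; nothing more can be done
None
```

The roll lies in the two Vs, and the gauge is held upright, pressed on the top of the roll at the dark line; I handed the job in at about 25 s. The plunger is in by roughly 5 mm: 4.6 mm judged from the force, 5.3 mm from the tool height.

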